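Sleeve on the shadow gauge, shutter held half open

ROBOT

A 6-joint arm with a two-finger parallel gripper is mounted at the origin on a cart in front of the work surface, level with it; the furniture and walls round the work are solid. World frame = base frame: x ahead of the robot, y to its left, z up, the work surface at z = 0. Lengths are in m, angles in rad, forces in N, time in s.
With the tool pointing down it reaches from about 0.25 to 0.775 m from the base axis. Payload 4 kg.
Tool frame: the origin (TCP) lies midway between the tips of the shut fingers; the grasp point (between the pads) lies 19 mm behind it (robot.tcp_to_grasp is the distance from the TCP to the grasp point, in m); z points along the fingers, y is the line along which they close (so a half turn about z gives the same grasp; the last joint's range is limited). The gripper opens to 94 mm and grips with 3 to 60 N. Pads are 16 mm wide; open, the fingers measure 119 mm over their backs; the gripper's body (75 mm by 177 mm) begins 78 mm behind the grasp point.
Start: joints at [-1.416, 0.087, 1.371, -0, 1.684, -0.103], TCP at [0.14, -0.532, 0.174] pointing down, gripper open.
Joint ranges: [-3.1, 3.1], [-0.76, 2.03], [0.27, 2.55], [-1.08, 4.22], [0.17, 2.65], [-2.57, 2.57]. Speed limits (rad/s): [2.79, 2.79, 3.14, 3.14, 3.14, 3.14].

INTERFACE

Orientations are given as [roll, pitch, yaw] about the fixed x, y, z axes, in that order (R = Rz(yaw) Ry(pitch) Rx(roll)).
In Python, from bench import robot, viewer gives the robot as it stands. The module is installed in compiled form; this text tells all that it offers.
- The arm moves only by the shell command python3 -m handwheel 'ROWS' [OPENING]. ROWS is JSON, a list of rows, each a list of 6 numbers: the shift along the tool's x, y, z in units of 0.2 m (1.0 is 0.2 m), then the turn, a rotation vector about the tool's x, y, z in units of 30 degrees (1.0 is 30 degrees). In form: [[x, y, z, wx, wy, wz], ...]. A call has 1 to 10 rows; each row is the pose to reach, as a shift and turn from the pose commanded when the call began, along the tool's axes at that moment; what a row does not reach only later rows make up. A row lasts 1/12 s, in which the tool goes at most 41.7 mm and 7.16 degrees, less where a joint would pass 70% of its speed; a pose out of reach is approached as far as the arm can. A call with a number of a shift or a turn outside -1 to 1 is refused whole. A call with a gripper value outside its range is refused whole. OPENING is the gripper's target within -1 to 1 (shut at 1, half-way at 0, fully open at -1), set as the call begins (- or left out, the last holds). The fingers move at their own pace and stop on an object; the grip force is fixed at half the most. Time passes only in rows, so rows that repeat a pose let the fingers close. It gives the time, the measured TCP pose, the force, the opening and the grip force at its end, in the units of the state.
- robot.get_obs(): the state, without advancing time (a new reading comes with each control period).
- viewer.snapshot(name): name is "scene" or "top"; returns the picture (480x640x3 uint8, red, green, blue); there is no depth.
- viewer.calibration(name): a dict with "fx", "fy", "cx", "cy" (pixels), "k1" (the pictures are not rectified: a ray, as slopes to the right and down, at radius r is drawn at 1 + k1 r^2 times it, then the intrinsics apply), "R" (3x3) and "t" (3): a world point X has camera coordinates R X + t. Camera axes: x right, y down, z forward; pixel columns grow to the right and rows downward; lengths in m; the calibration is good to about 2 mm. A picture is of the moment at which its call begins. calibration takes no time and is no camera call.
- robot.close_job(): hands the job in; it is judged then, once.
The state is a dict: "time": time; "joint_positions": joint angles; "qvel": joint speeds; "joint_torque": joint torques, N m; "tool_pos": TCP position; "ee_rot": TCP orientation; "wrist_force": force on the tool from outside, world axes, zero at the start; "wrist_torque": the same for the moment, N m; "width": finger opening in m; "finger_force": force on a finger pad.
Only numpy, scipy, OpenCV 4.12 (cv2) and the standard library are available. Lean on these libraries where they do the work, as an engineer would, in place of code of your own. Each camera call takes 0.05 s, during which the arm holds its last target. There are 200 camera calls.

TASK

Of the two loose metal sleeves, only the one with the wide bore fits the shadow gauge's pin: slide that one right down onto the pin and let go of it, leaving the other sleeve standing where it is. Then take the shutter's black handle, slide it against its spring to half travel (never as far as the open stop), and finish while still holding it there, half the window uncovered. Leave the timer, the small bottle and the marker alone.

Things in the scene. Friction and masses are not known exactly. Their poses are not given: they have to be found in the camera images.
- gauge: shadow gauge, fixed to the bench, yaw varies: aluminium base plate 136 (x) x 210 (y) x 10 mm thick; origin at the centre of its underside. A white lamp head 40 x 200 mm, top 68 mm above the bench, stands along its far side (own x +25 to +65 mm) with a round 40 mm window in its near face at own y -60 mm. On the head's top, at own x +45 mm: the shutter's carriage and, from own y +33 to +98 mm, the spring barrel (top 92 mm above the bench). Own +y is the way the shutter opens
- pin_foot (a point): foot of the upright steel gauge pin, on the base plate's top (10 mm above the bench), in front of the window, 70 mm clear of the lamp head. The pin is 14 mm in diameter
- pin_tip (a point): tip of the gauge pin, 40 mm above its foot; the last 8 mm taper from 14 to 5 mm diameter
- sleeve_wide: plain aluminium tube standing upright, 30 mm outside diameter, 45 mm tall, bore 17 mm: the one that fits the pin. Origin at the centre of its lower end, z along the bore
- sleeve_narrow: plain aluminium tube standing upright, 30 mm outside diameter, 45 mm tall, but bore only 9 mm (thick wall): does not fit the pin. Origin at the centre of its lower end
- shutter (a joint): travel of the shutter along the gauge's own +y in m: 0 closed (blade covers the window), 0.060 at the open stop, 0.030 is half travel. A spring pushes it shut: about 3 N closed, 9 N at half, 15 N fully open; it flies back if let go. At half travel the white line down the middle of the blade stands at the long middle one of three black marks on the base plate and the blade's edge halves the window
- handle (a point): middle of the shutter's upright black handle, 110 mm above the bench, moving with the shutter. The handle is 14 mm along the slide (gauge's y), 26 mm across it (gauge's x), and stands from 86 to 122 mm above the bench, free on all sides above the carriage
- timer: white lab timer lying flat, 60 x 58 x 16 mm, bystander; origin at the centre of its underside
- small_bottle: small white bottle standing, 25 mm diameter, 58 mm tall, bystander; origin at the centre of its underside
- marker: felt marker lying down along its own y, 15 x 132 x 17 mm, bystander; origin at the centre of its underside
Not all that is in view belongs to the job. What is shaped like the sleeve_wide but purple is not meant.

How it is judged:
By the outcome, as a careful person would: the job done as asked, in the order asked, and still so for the second after the job is handed in, while the arm keeps its last pose, push and grip.
It also fails if it takes over 48 s, if anything falls off the work surface, if the arm or the gripper's body presses on something with over 40 N, if the wrist force passes 120 N, or if a joint passes its speed limit or range.

## Working session

There is one attempt and no reset: what is moved stays moved. The work goes in short steps, Python scripts to look and compute and a shell command to move; the robot and the scene stay as the last step left them, time stands still between calls to the robot, and variables do not carry over. Pictures are saved under pics/ and viewed, at most 10 in all, crops included, and the job is handed in when it is done.

```bash
mkdir -p pics; cat > h.py <<'E'
import numpy as np,cv2
from bench import robot,viewer
def cal(n):
    c=viewer.calibration(n);return c,np.array(c['R']),np.array(c['t'])
def ray(n,u,v):
    c,R,t=cal(n);d=np.array([(u-c['cx'])/c['fx'],(v-c['cy'])/c['fy']]);s=d.copy()
    for _ in range(20): s=d/(1+c['k1']*(s@s))
    return -R.T@t,R.T@np.array([s[0],s[1],1])
def onz(n,u,v,z):
    o,d=ray(n,u,v);return o+d*(z-o[2])/d[2]
def proj(n,X):
    c,R,t=cal(n);p=R@np.array(X)+t;s=p[:2]/p[2];s=s*(1+c['k1']*(s@s));return np.array([s[0]*c['fx']+c['cx'],s[1]*c['fy']+c['cy']])
def snap(n,f):
    im=cv2.cvtColor(np.array(viewer.snapshot(n)),cv2.COLOR_RGB2BGR);cv2.imwrite('pics/'+f,im);return im
E
python3 - <<'E'
from h import *
for n in('scene','top'):
    snap(n,n+'0.png');c,R,t=cal(n);print(n,-R.T@t,R[2],c['fx'],c['k1'])
print(robot.get_obs())
E
```

```text
scene [-0.10599123  0.38155338  0.77168852] [ 0.59799246 -0.46394911 -0.65357191] 506.44365163816803 -0.06535365920509792
top [ 0.44166562 -0.10708043  1.35112001] [ 0.04497131  0.01349997 -0.99889706] 568.7925867880554 -0.1229607134432249
{'time': 0.1, 'joint_positions': array([-1.41612734e+00,  8.78528072e-02,  1.37204617e+00, -1.85516083e-05,
        1.68361898e+00, -1.03099890e-01]), 'qvel': array([-0.00045871, -0.00136304, -0.00206405, -0.00053912, -0.00018094,
        0.00087451]), 'joint_torque': array([ 1.93838889e-03, -3.41253412e+01, -3.03301942e+01,  7.20129465e-02,
        3.04069463e-02, -9.11176926e-05]), 'tool_pos': array([ 0.14011245, -0.53129049,  0.17256564]), 'ee_rot': array([-3.13967568e+00, -1.79807225e-04,  2.57766637e-01]), 'wrist_force': array([-0.40673894,  0.55828002,  1.18226172]), 'wrist_torque': array([-0.08846759, -0.03213264,  0.0187534 ]), 'finger_force': 0.0, 'width': 0.09397391499319689}
```

View pics/scene0.png

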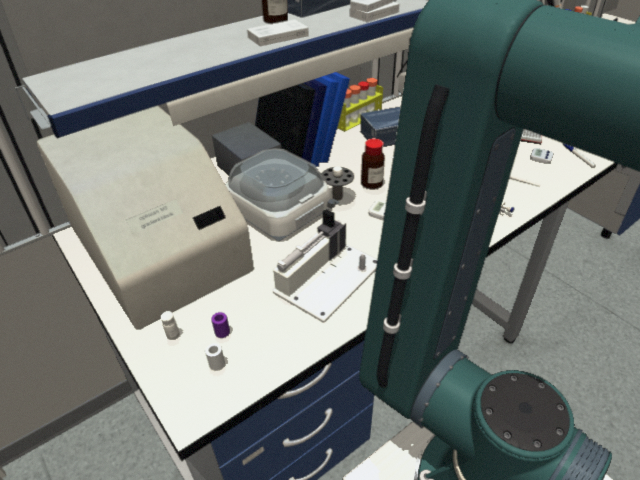

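View pics/top0.png

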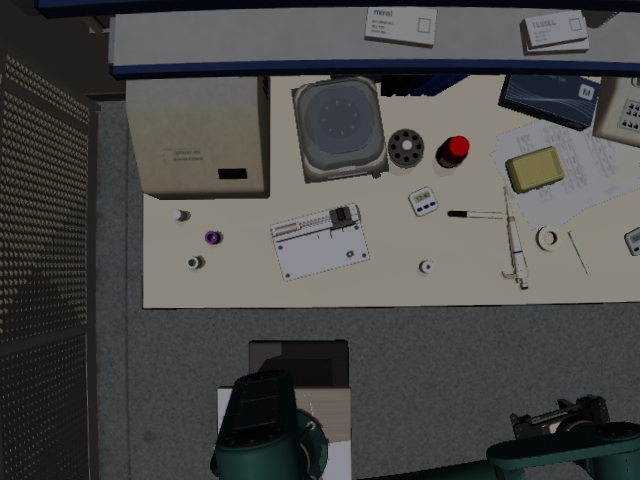

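Scene view: gauge at about (320,270), a grey sleeve at (215,356), a purple decoy and a small bottle. Top view: sleeves at (195,262) and (426,267), gauge plate at (320,242), pin at about (350,254), handle at about (343,215). Next I'll enlarge these.

```bash
python3 - <<'E'
from h import *
t=cv2.imread('pics/top0.png');s=cv2.imread('pics/scene0.png')
C=lambda im,x,y,w,h,k:cv2.resize(im[y:y+h,x:x+w],None,fx=k,fy=k,interpolation=cv2.INTER_CUBIC)
out=np.zeros((600,800,3),np.uint8)
out[:300,:300]=C(t,180,247,30,30,10);out[300:600,:300]=C(t,411,252,30,30,10)
out[:400,300:800]=C(t,265,200,125,100,4)[:400,:500]
out[400:600,300:500]=C(s,195,336,40,40,5)
out[400:600,500:800]=C(s,300,200,75,50,4)
cv2.imwrite('pics/z0.png',out)
for z in(0,.045):print(onz('top',195,262,z),onz('top',426,267,z))
print(onz('scene',215,350,.045))
E
```

```text
[0.45096041 0.20812882 0.        ] [ 0.43338969 -0.34324063  0.        ]
[0.45065084 0.19763056 0.045     ] [ 0.43366533 -0.33537515  0.045     ]
[0.44539659 0.20445252 0.045     ]
```

View pics/z0.png

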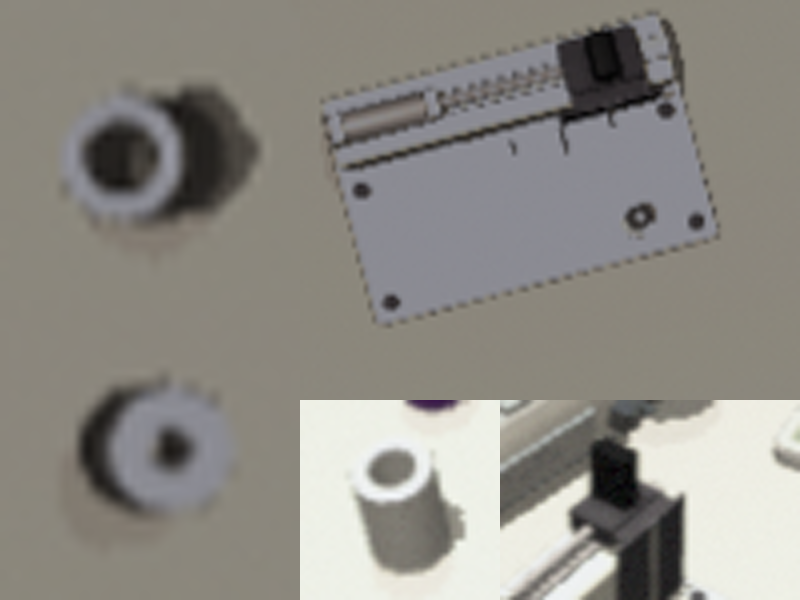

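The left grey sleeve (192,262 in the top view) has the wide bore. The one on the right at (427,267) is narrow. The pin tip shows at about (349.6,253.6), the handle top at about (340.4,213.4), and the near corners of the plate at (284.6,280.9) and (369.1,258.9).

```bash
python3 - <<'E'
from h import *
np.set_printoptions(precision=4,suppress=True)
def tri(a,b):
    (o,d),(p,e)=ray('top',*a),ray('scene',*b);d/=np.linalg.norm(d);e/=np.linalg.norm(e)
    s=np.linalg.lstsq(np.c_[d,-e],p-o,rcond=None)[0];A,B=o+s[0]*d,p+s[1]*e;return (A+B)/2,np.linalg.norm(A-B)
L=onz('top',284.6,280.9,.01);Rr=onz('top',369.1,258.9,.01);print('edge',L,Rr,np.linalg.norm(L-Rr))
v=(L-Rr)/np.linalg.norm(L-Rr);u=np.array([v[1],-v[0],0]);yaw=np.arctan2(u[1],u[0]);G=(L+Rr)/2+.068*u;print('G',G,'yaw',yaw)
pin=onz('top',349.6,253.6,.05);print('pin top',pin,'own',(pin-G)@u,(pin-G)@v)
print('sleeve',onz('top',191.7,262.2,.045),onz('scene',213.2,350.2,.045),tri((191.7,262.2),(213.2,350.2)))
H=onz('top',340.4,213.4,.122);print('handle',H,'own',(H-G)@u,(H-G)@v)
# scene: pin tip and handle crop
print('proj scene pin',proj('scene',pin),'handle top',proj('scene',H))
s=cv2.imread('pics/scene0.png');C=lambda x,y:cv2.resize(s[y:y+30,x:x+30],None,fx=10,fy=10,interpolation=cv2.INTER_CUBIC)
cv2.imwrite('pics/z1.png',np.hstack([C(348,248),C(314,200)]))
E
```

```text
edge [ 0.4044 -0.0075  0.01  ] [ 0.4541 -0.2072  0.01  ] 0.20579508503754126
G [ 0.4953 -0.0909  0.01  ] yaw 0.24406136521503535
pin top [ 0.4664 -0.1598  0.05  ] own -0.044662123939576664 -0.059833838950474304
sleeve [0.4503 0.2054 0.045 ] [0.447  0.2072 0.045 ] (array([0.4502, 0.2063, 0.0409]), np.float64(0.00023867415536554798))
handle [ 0.5523 -0.1381  0.122 ] own 0.0440002737532742 -0.05952339450825869
proj scene pin [362.7293 253.9481] handle top [329.0126 211.3519]
```

View pics/z1.png

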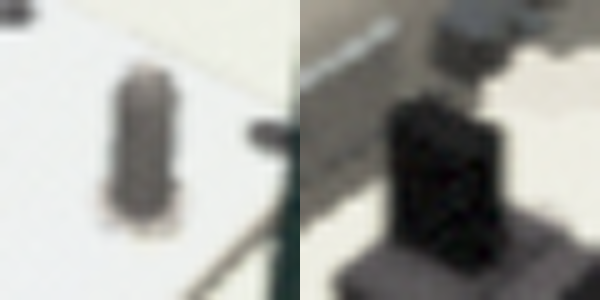

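The sleeve (0.449, 0.206), pin (0.466, -0.160) and handle (0.552, -0.138) agree with the gauge's dimensions. The gauge yaw is 0.244, and the tool yaw is already close to that. Moving to above the wide sleeve.

```bash
cat >> h.py <<'E'
from scipy.spatial.transform import Rotation as Rot
def go(X,yaw=None):
    o=robot.get_obs();R=Rot.from_euler('xyz',o['ee_rot']);d=R.inv().apply(np.array(X)-o['tool_pos'])/.2
    w=(R.inv()*Rot.from_euler('xyz',[np.pi,0,.244])).as_rotvec(degrees=True)/30
    print('t',round(o['time'],2),'tcp',o['tool_pos'].round(4),'F',o['wrist_force'].round(1),'w',round(o['width'],4),'shift',d.round(3),'turn',w.round(3))
E
S=0.77
python3 -m handwheel '[[0.77,-1,-0.25,0,0,0.03],[0.77,-1,-0.25,0,0,0.03],[0.77,-1,-0.25,0,0,0.03],[0.77,-1,-0.25,0,0,0.03],[0.77,-1,-0.25,0,0,0.03],[0.77,-1,-0.25,0,0,0.03],[0.77,-1,-0.25,0,0,0.03]]' -1 
python3 -m handwheel '[[0.77,-1,0,0,0,0],[0.77,-1,0,0,0,0],[0.77,-1,0,0,0,0],[0.77,-1,0,0,0,0],[0.77,-1,0,0,0,0],[0.77,-1,0,0,0,0],[0.77,-1,0,0,0,0]]'
python3 -m handwheel '[[0.77,-1,0,0,0,0],[0.77,-1,0,0,0,0],[0.77,-1,0,0,0,0],[0.77,-1,0,0,0,0],[0.77,-1,0,0,0,0],[0.77,-1,0,0,0,0],[0.77,-1,0,0,0,0],[0.77,-1,0,0,0,0]]'
python3 -c "
from h import *
go([.449,.206,.1])"
```

```text
time: 0.68
tool_pos: [0.24, -0.2952, 0.2255]
ee_rot: [3.14, -0.003, 0.247]
wrist_force: [0.5, 0.1, 0.3]
width: 0.0939
finger_force: 0.0
time: 1.27
tool_pos: [0.3413, -0.0619, 0.2231]
ee_rot: [-3.139, -0.001, 0.255]
wrist_force: [-0.0, 0.5, -0.5]
width: 0.094
finger_force: 0.0
time: 1.93
tool_pos: [0.4416, 0.1635, 0.2218]
ee_rot: [3.141, 0.004, 0.245]
wrist_force: [-0.1, 0.5, -0.3]
width: 0.094
finger_force: 0.0
t 1.93 tcp [0.4416 0.1635 0.2218] F [-0.1  0.5 -0.3] w 0.094 shift [ 0.09  -0.198  0.609] turn [0.001 0.007 0.002]
```

```bash

python3 -m handwheel '[[0.09,-0.2,0.3,0,0,0],[0.09,-0.2,0.6,0,0,0],[0.09,-0.2,0.6,0,0,0],[0.09,-0.2,0.6,0,0,0],[0.09,-0.2,0.6,0,0,0]]' >/dev/null
python3 - <<'E'
from h import *
go([.449,.206,.013])
s=snap('scene','s1.png');t=snap('top','t1.png')
C=lambda im,x,y,w,h,k:cv2.resize(im[y:y+h,x:x+w],None,fx=k,fy=k,interpolation=cv2.INTER_CUBIC)
cv2.imwrite('pics/z2.png',np.hstack([C(s,165,280,100,120,4),C(t,150,207,100,120,4)]))
E
```

```text
t 2.35 tcp [0.4468 0.2036 0.1005] F [-0.5 -0.3  0.1] w 0.0943 shift [ 0.017 -0.01   0.437] turn [ 0.003  0.015 -0.007]
```

View pics/z2.png

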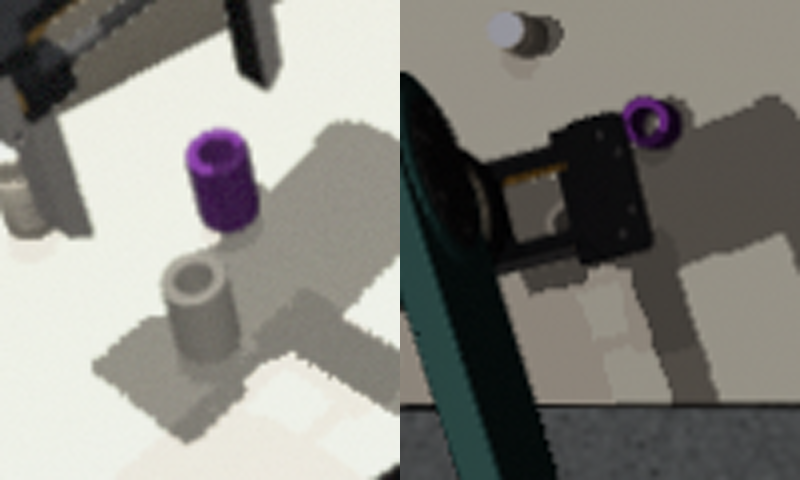

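The picture shows the open fingers straddling the grey sleeve (crop (195,285)), with the purple decoy clear of them. Descending and gripping.

```bash

python3 -m handwheel '[[0.015,-0.01,0.2,0,0,0],[0.015,-0.01,0.38,0,0,0],[0.015,-0.01,0.43,0,0,0],[0.015,-0.01,0.43,0,0,0],[0.015,-0.01,0.43,0,0,0],[0.015,-0.01,0.43,0,0,0]]' 
python3 -m handwheel '[[0,0,0,0,0,0],[0,0,0,0,0,0],[0,0,0,0,0,0],[0,0,0,0,0,0],[0,0,0,0,0,0],[0,0,0,0,0,0],[0,0,0,0,0,0],[0,0,0,0,0,0],[0,0,0,0,0,0],[0,0,0,0,0,0]]' 1
python3 -c "
from h import *
go([.449,.206,.013])"
```

```text
time: 2.95
tool_pos: [0.4543, 0.2093, 0.0212]
ee_rot: [-3.141, -0.006, 0.242]
wrist_force: [0.6, -0.1, -0.2]
width: 0.0942
finger_force: 0.0
time: 3.78
tool_pos: [0.4515, 0.2088, 0.0175]
ee_rot: [3.141, 0.0, 0.242]
wrist_force: [0.1, -1.8, -0.8]
width: 0.0307
finger_force: 0.0
t 3.78 tcp [0.4515 0.2088 0.0175] F [ 0.1 -1.8 -0.8] w 0.0307 shift [-0.016  0.01   0.022] turn [ 0.     0.    -0.004]
```

```bash

python3 -m handwheel '[[0,0,0,0,0,0],[0,0,0,0,0,0],[0,0,0,0,0,0],[0,0,0,0,0,0]]' 1
python3 -m handwheel '[[0,0,-0.1,0,0,0],[0,0,-0.3,0,0,0],[0,0,-0.5,0,0,0],[0,0,-0.6,0,0,0],[0,0,-0.6,0,0,0],[0,0,-0.6,0,0,0]]' 
python3 - <<'E'
from h import *
go([.466,-.16,.13])
s=snap('scene','s2.png');t=snap('top','t2.png')
C=lambda im,x,y,w,h,k:cv2.resize(im[y:y+h,x:x+w],None,fx=k,fy=k,interpolation=cv2.INTER_CUBIC)
cv2.imwrite('pics/z3.png',np.hstack([C(s,165,240,100,120,4),C(t,150,207,100,120,4)]))
E
```

```text
time: 4.12
tool_pos: [0.4516, 0.2088, 0.0175]
ee_rot: [3.141, 0.0, 0.242]
wrist_force: [0.2, -0.3, -0.7]
width: 0.0041
finger_force: 0.0
time: 4.62
tool_pos: [0.4526, 0.2091, 0.1391]
ee_rot: [-3.141, -0.004, 0.242]
wrist_force: [-1.1, 0.1, -0.0]
width: 0.0005
finger_force: 0.0
t 4.62 tcp [0.4526 0.2091 0.1391] F [-1.1  0.1 -0. ] w 0.0005 shift [-0.377  1.808  0.044] turn [-0.    -0.007 -0.004]
```

View pics/z3.png

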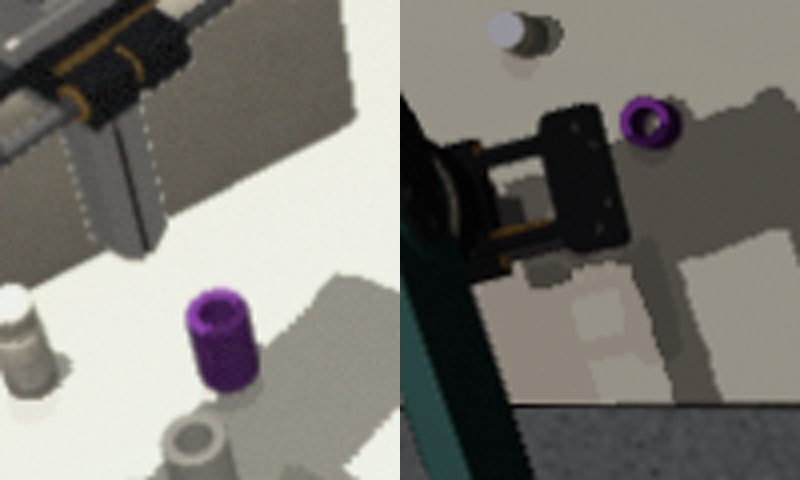

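The sleeve was missed. It still stands unmoved at scene (213,350), and the shut fingertips show at about (198,302.5). I'll check the projection against the measured TCP.

```bash
python3 - <<'E'
from h import *
o=robot.get_obs();p=o['tool_pos'];print(p,proj('scene',p),proj('top',p),'tip ray',onz('scene',197.5,302.5,p[2]))
for n in('scene','top'):print(n,[proj(n,[.449,.206,z]).round(1) for z in(0,.045)])
c=viewer.calibration('scene');print(c['fx'],c['fy'],c['cx'],c['cy'])
s=cv2.imread('pics/scene0.png');t=cv2.imread('pics/top0.png')
C=lambda im,x,y,w,h,k:cv2.resize(im[y:y+h,x:x+w],None,fx=k,fy=k,interpolation=cv2.INTER_CUBIC)
E
```

```text
[0.45061773 0.20845027 0.13586835] [202.70857285 315.52999248] [180.3995244  261.84647696] tip ray [0.48190724 0.20173563 0.13586835]
scene [array([217.2, 364.2]), array([213.2, 349.1])]
top [array([195.9, 262.8]), array([191.4, 262.7])]
506.44365163816803 506.44365163816803 326.0072327480579 238.34767180559655
```

```bash
python3 - <<'E'
from h import *
p=np.array([.4468,.2036,.1005]);v=np.array([-.242,.97,0])
for dx,dz in((0,0),(0,.02),(0,.03),(.03,0),(.015,.015)):
    q=p+[dx,0,dz];print(dx,dz,proj('scene',q+.053*v).round(1),proj('scene',q-.053*v).round(1), 'shut',proj('scene',np.array([.4526,.2091,.1391])+[dx,0,dz]).round(1))
print('start top',proj('top',[.1401,-.5313,.1726]),proj('top',[.1401,-.5313,.25]))
s=snap('scene','s3.png');t=cv2.imread('pics/top0.png')
C=lambda im,x,y,w,h,k:cv2.resize(im[y:y+h,x:x+w],None,fx=k,fy=k,interpolation=cv2.INTER_CUBIC)
cv2.imwrite('pics/z4.png',np.hstack([C(cv2.imread('pics/s1.png'),165,280,80,100,4),C(s,165,260,60,100,4),C(t,500,380,60,100,4)]))
E
```

```text
0 0 [185.9 349.4] [232.3 310.4] shut [201.5 313.7]
0 0.02 [183.5 341.8] [230.8 302.7] shut [199.3 305.6]
0 0.03 [182.3 337.9] [230.  298.8] shut [198.2 301.4]
0.03 0 [177.8 337.9] [223.8 300.4] shut [193. 303.]
0.015 0.015 [180.  337.9] [226.9 299.6] shut [195.6 302.2]
start top [530.32074625 405.75495248] [543.98003546 415.17768882]
```

View pics/z4.png

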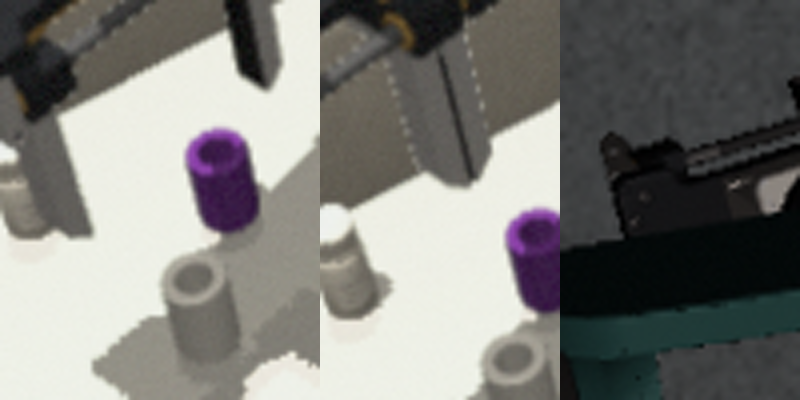

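The open fingertips are at (182.5,339) and (232,301), and the shut tips at (199.5,305.7). All three put the real tips about 27 mm higher than the reported TCP. This explains the miss: the fingers closed just above the sleeve. I'll correct z by 0.027, reopen and go lower.

```bash

python3 -m handwheel '[[0,0,0,0,0,0],[-0.01,0.01,0,0,0,0],[-0.01,0.01,0,0,0,0],[-0.01,0.01,0,0,0,0],[-0.01,0.01,0,0,0,0],[-0.01,0.01,0,0,0,0],[-0.01,0.01,0,0,0,0],[-0.01,0.01,0.2,0,0,0],[-0.01,0.01,0.3,0,0,0],[-0.01,0.01,0.3,0,0,0]]' -1
python3 -m handwheel '[[0,0,0.15,0,0,0],[0,0,0.25,0,0,0],[0,0,0.32,0,0,0],[0,0,0.37,0,0,0],[0,0,0.4,0,0,0],[0,0,0.4,0,0,0],[0,0,0.4,0,0,0]]' 
python3 - <<'E'
from h import *
go([.449,.206,-.013]);s=snap('scene','s4.png')
cv2.imwrite('pics/z5.png',cv2.resize(s[300:400,150:270],None,fx=5,fy=5,interpolation=cv2.INTER_CUBIC))
E
```

```text
time: 5.6
tool_pos: [0.4464, 0.2051, 0.0724]
ee_rot: [3.141, 0.01, 0.242]
wrist_force: [-0.2, 0.9, -0.8]
width: 0.0634
finger_force: 0.0
time: 6.18
tool_pos: [0.4509, 0.2066, -0.0015]
ee_rot: [-3.142, -0.001, 0.242]
wrist_force: [-0.2, 0.3, 0.1]
width: 0.0939
finger_force: 0.0
t 6.18 tcp [ 0.4509  0.2066 -0.0015] F [-0.2  0.3  0.1] w 0.0939 shift [-0.01   0.001  0.058] turn [-0.    -0.003 -0.004]
```

View pics/z5.png

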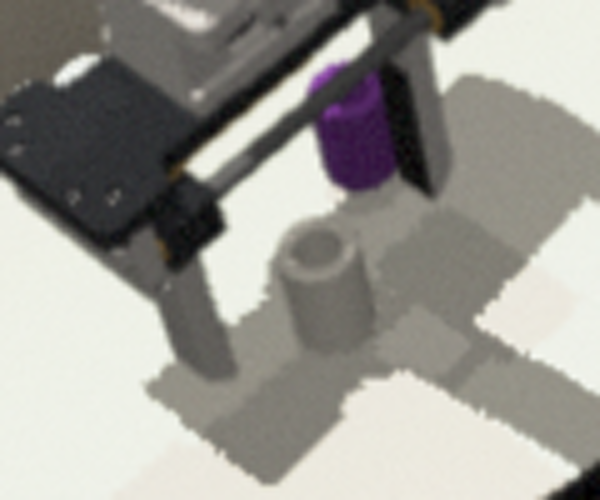

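Both fingers now straddle the sleeve, with tips at (191.6,375) and (237.4,338) and the sleeve centred between them. No contact force at TCP z≈0, so the bias is confirmed. Lowering 12 mm and gripping.

```bash

python3 -m handwheel '[[-0.005,0,0.03,0,0,0],[-0.005,0,0.055,0,0,0],[-0.005,0,0.055,0,0,0],[-0.005,0,0.055,0,0,0]]' -1
python3 -m handwheel '[[0,0,0,0,0,0],[0,0,0,0,0,0],[0,0,0,0,0,0],[0,0,0,0,0,0],[0,0,0,0,0,0],[0,0,0,0,0,0],[0,0,0,0,0,0],[0,0,0,0,0,0],[0,0,0,0,0,0],[0,0,0,0,0,0]]' 1
python3 -m handwheel '[[0,0,0,0,0,0],[0,0,0,0,0,0],[0,0,0,0,0,0],[0,0,0,0,0,0]]'
python3 -c "
from h import *
go([.466,-.16,.08])"
```

```text
time: 6.57
tool_pos: [0.4488, 0.206, -0.0138]
ee_rot: [3.141, 0.001, 0.242]
wrist_force: [-0.1, -0.7, 0.4]
width: 0.0937
finger_force: 0.0
time: 7.4
tool_pos: [0.4492, 0.2061, -0.0134]
ee_rot: [3.141, -0.0, 0.242]
wrist_force: [0.7, 0.3, -0.2]
width: 0.0308
finger_force: 0.0
time: 7.73
tool_pos: [0.4492, 0.2061, -0.0134]
ee_rot: [3.141, -0.0, 0.242]
wrist_force: [-0.3, -1.3, -0.3]
width: 0.0288
finger_force: 30.0
t 7.73 tcp [ 0.4492  0.2061 -0.0134] F [-0.3 -1.3 -0.3] w 0.0288 shift [-0.357  1.797 -0.467] turn [ 0.    -0.    -0.004]
```

```bash

python3 -m handwheel '[[0,0,-0.2,0,0,0],[0,0,-0.4,0,0,0],[-0.05,0.15,-0.55,0,0,0],[-0.15,0.35,-0.55,0,0,0],[-0.3,0.55,-0.55,0,0,0],[-0.36,0.75,-0.55,0,0,0],[-0.36,0.9,-0.55,0,0,0],[-0.36,0.9,-0.55,0,0,0]]' 
python3 -m handwheel '[[0,0.2,0,0,0,0],[0,0.4,0,0,0,0],[0,0.6,0,0,0,0],[0,0.75,0,0,0,0],[0,0.85,0,0,0,0],[0,0.9,0,0,0,0],[0,0.9,0,0,0,0],[0,0.9,0,0,0,0]]' 
python3 -c "
from h import *
go([.466,-.16,.06])"
```

```text
time: 8.4
tool_pos: [0.4226, 0.0074, 0.0968]
ee_rot: [3.137, -0.0, 0.233]
wrist_force: [0.1, -0.2, -0.7]
width: 0.0287
finger_force: 30.0
time: 9.07
tool_pos: [0.4654, -0.1598, 0.0962]
ee_rot: [-3.14, 0.001, 0.242]
wrist_force: [0.0, 0.8, -1.7]
width: 0.0289
finger_force: 30.0
t 9.07 tcp [ 0.4654 -0.1598  0.0962] F [ 0.   0.8 -1.7] w 0.0289 shift [0.003 0.002 0.181] turn [-0.003  0.001 -0.004]
```

```bash

python3 -m handwheel '[[0,0,0.1,0,0,0],[0,0,0.18,0,0,0],[0,0,0.18,0,0,0],[0,0,0.18,0,0,0],[0,0,0.18,0,0,0],[0,0,0.18,0,0,0]]' >/dev/null
python3 - <<'E'
from h import *
go([.466,-.16,.048]);s=snap('scene','s5.png');t=snap('top','t5.png')
p=robot.get_obs()['tool_pos']
for z in(.06,.0735,.118):print(z,proj('scene',[p[0],p[1],z]).round(1),proj('top',[p[0],p[1],z]).round(1))
C=lambda im,x,y,w,h,k:cv2.resize(im[y:y+h,x:x+w],None,fx=k,fy=k,interpolation=cv2.INTER_CUBIC)
cv2.imwrite('pics/z6.png',np.hstack([C(s,330,205,60,75,8)[:,:400],C(t,325,220,50,75,8)[:,:400]]))
E
```

```text
t 9.57 tcp [ 0.4665 -0.1603  0.062 ] F [ 0.4 -0.5 -0.9] w 0.0281 shift [-0.002 -0.002  0.07 ] turn [ 0.003 -0.004 -0.002]
0.06 [363.2 250.3] [350.2 253.5]
0.0735 [363.5 245.4] [350.4 253.4]
0.118 [364.4 228.9] [351.3 253. ]
```

View pics/z6.png

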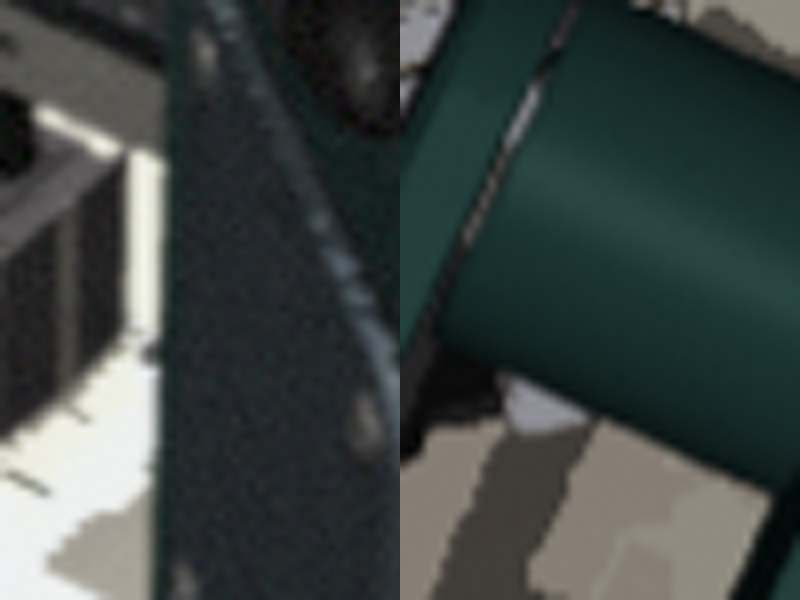

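Both views are blocked: the arm hides the pin and the sleeve. I'll insert by force feedback, in small steps.

```bash

python3 -m handwheel '[[-0.005,-0.003,0.05,0,0,0],[-0.005,-0.003,0.1,0,0,0],[-0.005,-0.003,0.12,0,0,0],[-0.005,-0.003,0.12,0,0,0],[-0.005,-0.003,0.12,0,0,0]]'
python3 -m handwheel '[[0,0,0.01,0,0,0],[0,0,0.02,0,0,0],[0,0,0.03,0,0,0],[0,0,0.03,0,0,0],[0,0,0.03,0,0,0]]'
python3 -c "
from h import *
print(robot.get_obs()['wrist_torque']);go([.4655,-.1597,-.003])"
```

```text
time: 10.08
tool_pos: [0.4638, -0.1601, 0.0356]
ee_rot: [-3.14, 0.001, 0.242]
wrist_force: [-0.3, -0.2, -0.9]
width: 0.0289
finger_force: 30.0
time: 10.5
tool_pos: [0.4644, -0.1603, 0.0305]
ee_rot: [-3.142, 0.0, 0.242]
wrist_force: [0.2, -0.1, -1.0]
width: 0.0286
finger_force: 30.0
[-0.0078897   0.02969651 -0.01058005]
t 10.5 tcp [ 0.4644 -0.1603  0.0305] F [ 0.2 -0.1 -1. ] w 0.0286 shift [ 0.006 -0.002  0.168] turn [-0.     0.    -0.004]
```

```bash

python3 -m handwheel '[[0.004,-0.002,0.01,0,0,0],[0.004,-0.002,0.02,0,0,0],[0.004,-0.002,0.025,0,0,0],[0.004,-0.002,0.025,0,0,0],[0.004,-0.002,0.025,0,0,0]]'
python3 -m handwheel '[[0,0,0.01,0,0,0],[0,0,0.02,0,0,0],[0,0,0.025,0,0,0],[0,0,0.025,0,0,0]]'
python3 -c "
from h import *
print(robot.get_obs()['wrist_torque']);go([.4655,-.1597,-.003])"
```

```text
time: 10.92
tool_pos: [0.465, -0.1597, 0.0254]
ee_rot: [-3.141, 0.0, 0.242]
wrist_force: [0.8, -0.2, -0.9]
width: 0.0288
finger_force: 30.0
time: 11.25
tool_pos: [0.4648, -0.1596, 0.0201]
ee_rot: [-3.141, 0.001, 0.242]
wrist_force: [1.4, -0.2, -1.0]
width: 0.0289
finger_force: 30.0
[ 0.03984685 -0.03170993 -0.02295243]
t 11.25 tcp [ 0.4648 -0.1596  0.0201] F [ 1.4 -0.2 -1. ] w 0.0289 shift [0.003 0.001 0.116] turn [-0.001  0.001 -0.004]
```

```bash

python3 -m handwheel '[[0.002,0,0.015,0,0,0],[0.002,0,0.03,0,0,0],[0.002,0,0.045,0,0,0],[0.002,0,0.05,0,0,0],[0.002,0,0.05,0,0,0]]'
python3 -m handwheel '[[0.001,0,0.015,0,0,0],[0.001,0,0.03,0,0,0],[0.001,0,0.045,0,0,0],[0.001,0,0.05,0,0,0],[0.001,0,0.05,0,0,0]]'
python3 -c "
from h import *
print(robot.get_obs()['wrist_torque']);go([.4655,-.1597,-.003])"
```

```text
time: 11.67
tool_pos: [0.4651, -0.1595, 0.01]
ee_rot: [-3.141, 0.001, 0.242]
wrist_force: [0.7, 0.5, -1.1]
width: 0.029
finger_force: 30.0
time: 12.08
tool_pos: [0.4653, -0.1594, -0.0]
ee_rot: [-3.141, 0.001, 0.242]
wrist_force: [-0.5, 0.7, -0.7]
width: 0.0285
finger_force: 30.0
[ 0.02303212 -0.00401788 -0.02531166]
t 12.08 tcp [ 0.4653 -0.1594 -0.    ] F [-0.5  0.7 -0.7] w 0.0285 shift [0.001 0.002 0.015] turn [-0.001  0.002 -0.004]
```

```bash

python3 -m handwheel '[[0,0,0.01,0,0,0],[0,0,0.018,0,0,0],[0,0,0.02,0,0,0],[0,0,0.02,0,0,0]]'
python3 -m handwheel '[[0,0,0,0,0,0],[0,0,0,0,0,0],[0,0,0,0,0,0],[0,0,0,0,0,0],[0,0,0,0,0,0],[0,0,0,0,0,0],[0,0,0,0,0,0],[0,0,0,0,0,0],[0,0,0,0,0,0],[0,0,0,0,0,0]]' -1
python3 -m handwheel '[[0,0,-0.1,0,0,0],[0,0,-0.25,0,0,0],[0,0,-0.45,0,0,0],[0,0,-0.65,0,0,0],[0,0,-0.85,0,0,0],[0,0,-0.85,0,0,0],[0,0,-0.85,0,0,0]]'
python3 - <<'E'
from h import *
u=np.array([np.cos(.244),np.sin(.244),0]);v=np.array([-u[1],u[0],0]);G=np.array([.4953,-.0909,0])
H=G+.045*u-.06*v+[0,0,.067];print(H);go(H)
E
```

```text
time: 12.42
tool_pos: [0.4657, -0.1596, -0.0034]
ee_rot: [3.142, 0.0, 0.242]
wrist_force: [-0.0, -0.0, -1.2]
width: 0.0287
finger_force: 30.0
time: 13.25
tool_pos: [0.4657, -0.1596, -0.0034]
ee_rot: [3.142, 0.0, 0.242]
wrist_force: [0.6, 0.9, -0.3]
width: 0.0919
finger_force: 0.0
time: 13.83
tool_pos: [0.4676, -0.1604, 0.1701]
ee_rot: [3.137, -0.006, 0.242]
wrist_force: [0.0, 0.4, -0.9]
width: 0.094
finger_force: 0.0
[ 0.55346224 -0.13825139  0.067     ]
t 13.83 tcp [ 0.4676 -0.1604  0.1701] F [ 0.   0.4 -0.9] w 0.094 shift [ 0.441 -0.007  0.518] turn [ 0.009 -0.011 -0.004]
```

```bash

python3 -m handwheel '[[0.15,0,0,0,0,0],[0.3,0,0,0,0,0],[0.4,-0.005,0.05,0,0,0],[0.44,-0.005,0.15,0,0,0],[0.44,-0.005,0.2,0,0,0],[0.44,-0.005,0.2,0,0,0],[0.44,-0.005,0.2,0,0,0]]' >/dev/null
python3 - <<'E'
from h import *
go([.5535,-.1382,.067]);s=snap('scene','s6.png');t=snap('top','t6.png')
C=lambda im,x,y,w,h,k:cv2.resize(im[y:y+h,x:x+w],None,fx=k,fy=k,interpolation=cv2.INTER_CUBIC)
cv2.imwrite('pics/z7.png',np.hstack([C(s,270,170,100,130,4),C(t,290,180,100,130,4)]))
E
```

```text
t 14.42 tcp [ 0.5491 -0.1372  0.1245] F [-0.4 -0.2 -0. ] w 0.0941 shift [0.021 0.011 0.287] turn [-0.004  0.008 -0.004]
```

View pics/z7.png

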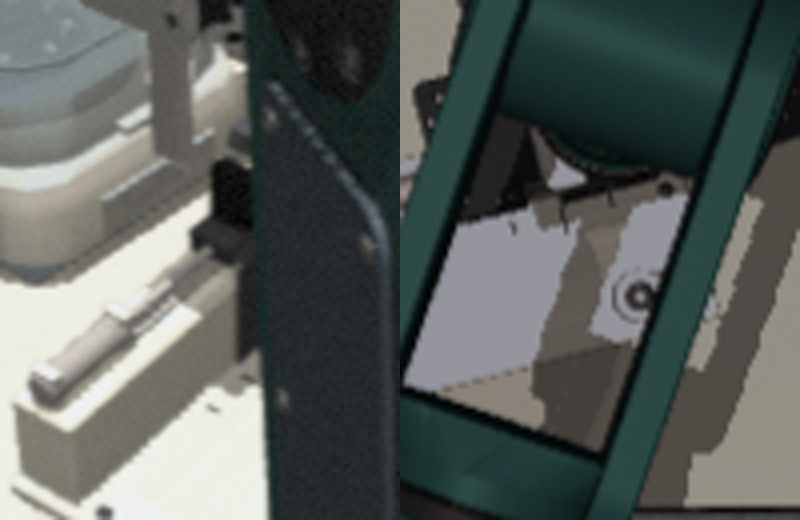

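The sleeve is seated around the pin (concentric rings at top-crop (640,295)). The black handle stands at scene-crop (232,195), with the +y finger tip at (180,160) still above it. I've used all my pictures, so from here I work by numbers: lower over the handle and grip.

```bash

python3 -m handwheel '[[0.02,0.01,0.05,0,0,0],[0.02,0.01,0.1,0,0,0],[0.02,0.01,0.15,0,0,0],[0.02,0.01,0.2,0,0,0],[0.02,0.01,0.24,0,0,0],[0.02,0.01,0.26,0,0,0],[0.02,0.01,0.26,0,0,0],[0.02,0.01,0.26,0,0,0]]'
python3 -c "
from h import *
go([.5535,-.1382,.067])"
```

```text
time: 15.18
tool_pos: [0.5551, -0.1384, 0.0743]
ee_rot: [-3.141, 0.0, 0.242]
wrist_force: [0.2, -0.1, 0.8]
width: 0.0939
finger_force: 0.0
t 15.18 tcp [ 0.5551 -0.1384  0.0743] F [ 0.2 -0.1  0.8] w 0.0939 shift [-0.008 -0.003  0.036] turn [-0.     0.001 -0.004]
```

```bash

python3 -m handwheel '[[-0.008,-0.003,0.015,0,0,0],[-0.008,-0.003,0.028,0,0,0],[-0.008,-0.003,0.028,0,0,0],[-0.008,-0.003,0.028,0,0,0]]' -1
python3 -m handwheel '[[0,0,0,0,0,0],[0,0,0,0,0,0],[0,0,0,0,0,0],[0,0,0,0,0,0],[0,0,0,0,0,0],[0,0,0,0,0,0],[0,0,0,0,0,0],[0,0,0,0,0,0],[0,0,0,0,0,0],[0,0,0,0,0,0]]' 1
python3 -m handwheel '[[0,0,0,0,0,0],[0,0,0,0,0,0],[0,0,0,0,0,0],[0,0,0,0,0,0],[0,0,0,0,0,0],[0,0,0,0,0,0]]'
python3 -c "
from h import *
go([.5535,-.1382,.067])"
```

```text
time: 15.52
tool_pos: [0.5535, -0.1383, 0.069]
ee_rot: [3.141, -0.0, 0.242]
wrist_force: [0.6, -0.2, 0.9]
width: 0.0939
finger_force: 0.0
time: 16.35
tool_pos: [0.5536, -0.1383, 0.069]
ee_rot: [3.142, 0.0, 0.242]
wrist_force: [0.9, 0.4, 0.0]
width: 0.0308
finger_force: 0.0
time: 16.85
tool_pos: [0.5533, -0.1374, 0.0689]
ee_rot: [-3.14, 0.0, 0.243]
wrist_force: [-1.7, 3.9, 0.3]
width: 0.0139
finger_force: 30.0
t 16.85 tcp [ 0.5533 -0.1374  0.0689] F [-1.7  3.9  0.3] w 0.0139 shift [-0.     0.004  0.01 ] turn [-0.003  0.    -0.003]
```

```bash

python3 -m handwheel '[[0,-0.02,0,0,0,0],[0,-0.04,0,0,0,0],[0,-0.06,0,0,0,0],[0,-0.08,0,0,0,0],[0,-0.1,0,0,0,0],[0,-0.12,0,0,0,0],[0,-0.135,0,0,0,0],[0,-0.145,0,0,0,0],[0,-0.15,0,0,0,0],[0,-0.15,0,0,0,0]]'
python3 -m handwheel '[[0,0,0,0,0,0],[0,0,0,0,0,0],[0,0,0,0,0,0],[0,0,0,0,0,0]]'
python3 - <<'E'
from h import *
go([.546,-.1083,.0689]);t=snap('top','t8.png');s=snap('scene','s8.png')
# dark handle / carriage in scene, bright line on blade: report visibility
print(t[225:245:2,330:352,1])
E
```

```text
time: 17.68
tool_pos: [0.5469, -0.1118, 0.069]
ee_rot: [3.136, -0.0, 0.241]
wrist_force: [2.2, -8.2, -2.4]
width: 0.0135
finger_force: 30.0
time: 18.02
tool_pos: [0.5469, -0.112, 0.069]
ee_rot: [3.136, -0.0, 0.241]
wrist_force: [2.4, -7.7, -1.9]
width: 0.0137
finger_force: 30.0
t 18.02 tcp [ 0.5469 -0.112   0.069 ] F [ 2.4 -7.7 -1.9] w 0.0137 shift [-0.    -0.019  0.   ] turn [ 0.011 -0.    -0.006]
[[ 20  23  20  20  22  23  24  26  27  27  29  30  32  31  32  28  24  19
   53  63  64  66]
 [ 28  29  24  16  11  10  12  15  16  19  21  22  23  25  22  60  44  47
   63  65  65  65]
 [ 15  34  17  13  22  33  44  58  60  69  72  72  39  45  60  76  40  56
   64  65  65  65]
 [ 41  59  80  84  84  85  85  85  85  84 107 111  96  92 107  50  46  64
   66  66  65  65]
 [ 42  74  84  84 106 141 147 147 148 147 148 148 148 148 106  51  60  67
   65  66  66  66]
 [ 60  45  80  87 137 147 148 148 148 147 148 148 148 139  67  52  63  66
   66  66  66  66]
 [ 85  46  76  94 139 148 148 148 148 147 148 148 148 105  61  63  66  66
   66  67  65  65]
 [ 83  83  83 136 148 148 147 147 148 148 149 148 138  60  54  65  66  65
   66  66  66  66]
 [ 85  85 106 141 148 149 148 148 148 148 147 148  70  48  64  67  66  66
   66  65  66  66]
 [ 87  87 137 148 148 148 148 148 148 148 148 105  50  61  67  66  68  67
   66  66  67  68]]
```

Travel is now about 26 mm, and the roughly 8.1 N spring force agrees with that. Adding the last 4 mm.

```bash

python3 -m handwheel '[[0,-0.008,0,0,0,0],[0,-0.015,0,0,0,0],[0,-0.021,0,0,0,0],[0,-0.021,0,0,0,0],[0,-0.021,0,0,0,0],[0,-0.021,0,0,0,0],[0,-0.021,0,0,0,0],[0,-0.021,0,0,0,0]]'
python3 - <<'E'
from h import *
go([.546,-.1083,.0689]);F=[]
for k in range(6):
    s=snap('scene','s9.png');F.append(robot.get_obs()['wrist_force'])
f=np.mean(F,0);print(f,np.hypot(f[0],f[1]));go([.546,-.1083,.0689])
# white blade line vs. predicted pixels at half travel and neighbours, blade face own x about .02, z .04
G=np.array([.4953,-.0909,0]);u=np.array([np.cos(.244),np.sin(.244),0]);v=np.array([-u[1],u[0],0])
for y in(-.06,-.03,0):print(y,[proj('scene',G+.02*u+y*v+[0,0,z]).round(1) for z in(.02,.04,.06)])
for im in('s0','s9'):
    s=cv2.imread('pics/'+('scene0' if im=='s0' else im)+'.png');print(s[246:262:3,318:352,1])
E
```

```text
time: 18.78
tool_pos: [0.546, -0.1083, 0.069]
ee_rot: [3.135, -0.0, 0.241]
wrist_force: [2.4, -8.2, -3.8]
width: 0.0134
finger_force: 30.0
t 18.78 tcp [ 0.546  -0.1083  0.069 ] F [ 2.4 -8.2 -3.8] w 0.0134 shift [0. 0. 0.] turn [ 0.012 -0.    -0.006]
[ 2.0375841  -8.78162472 -3.22205117] 9.014914407040678
t 19.08 tcp [ 0.546  -0.1083  0.069 ] F [ 2.4 -9.2 -3.8] w 0.0141 shift [0. 0. 0.] turn [ 0.012 -0.    -0.006]
-0.06 [array([338. , 251.9]), array([338.1, 245.1]), array([338.1, 238.2])]
-0.03 [array([329.7, 259.4]), array([329.7, 252.6]), array([329.7, 245.6])]
0 [array([321.2, 267.1]), array([321. , 260.2]), array([320.9, 253.2])]
[[241 240 241 239 229 201 150 119 114 107  96  63  30  35  35  33  33  34
   33  53  66  56  35  30  31  35  56 131 170 190 218 233 234 236]
 [235 223 174 134 114 109 114 114 109 112  95  59  40  37  33  37  36  33
   40  58  71  54  33  48  89 138 170 211 223 169 103  87 108 176]
 [118 114 110 112 109 113 110 111 108 107  93  59  40  26  32  38  27  33
   40  58  77  90 129 199 232 237 238 240 239 241 240 239 241 241]
 [113 107 111 112 109 108 106 110 10
[... 534 characters left out ...]
 115  68  37  34  32  33  33  35  33  41  74  77  44  38  38  41  43
   39  40  41  43  38  40  44  45  41  39  38  43  42  35  36  41]
 [109  99  72  34  34  32  36  34  35  31  42  76  79  49  27  41  44  39
   39  41  40  43  43  45  43  43  40  43  46  41  46  43  40  42]
 [107  98  70  36  36  32  33  30  36  34  38  66  68  43  40  42  45  41
   41  44  42  36  41  44  44  43  42  36  46  42  37  43  35  43]
 [109  95  70  36  34  34  33  35  32  36  38  65  70  56  61  59  50  46
   41  42  43  43  41  42  39  37  41  45  47  40  42  41  40  38]
 [107 105  79  44  36  32  34  31  34  33  50  90 118 132 134 104  51  43
   37  39  38  41  40  39  45  43  40  34  38  41  46  34  41  41]]
```

The blade's white line moved from u≈338 to 329.6, against a predicted 329.7 for half travel. The force is 9.0 N and it is holding steady. Handing in.

```bash
python3 -c "
from bench import robot
print(robot.close_job())"
```

```text
the job is handed in; nothing more can be done
None
```

I slid the wide-bore sleeve fully down onto the pin and released it, then handed the job in still gripping the shutter handle at half travel (30 mm, about 9 N), without touching the other sleeve, timer, bottle or marker; my first grasp closed just above the sleeve and moved nothing.

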